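Stopper the open reagent bottles

ROBOT

A 6-joint arm with a two-finger parallel gripper is mounted at the origin on the work surface. World frame = base frame: x ahead of the robot, y to its left, z up, the work surface at z = 0. Lengths are in m, angles in degrees, forces in N, time in s.
With the tool pointing down it reaches from about 0.35 to 0.875 m from the base axis. Payload 4.2 kg.
Tool frame: the origin (TCP) lies between the finger pads; the fingertips stand 17 mm ahead of it and the grasp point (between the pads) lies 2 mm behind it; z points along the fingers, y is the line along which they close (so a half turn about z gives the same grasp; the last joint's range is limited). The gripper opens to 87 mm and grips with 3 to 60 N. Pads are 19 mm wide; open, the fingers measure 117 mm over their backs; the gripper's body (75 mm by 190 mm) begins 51 mm behind the grasp point.
Start: joints at [-52.105, 22.042, 0.453, 0, -68.411, -14.817], TCP at [0.245, -0.575, 0.24] pointing down, gripper open.
Joint ranges: [-179.83, 179.83], [-69.29, 118.12], [-61.27, 80.66], [-181.25, 117.63], [-171.15, -9.14], [-177.46, 177.46]. Speed limits (degrees/s): [159.86, 159.86, 180, 180, 180, 180].

INTERFACE

Orientations are given as a 3x3 rotation matrix whose columns are the frame's x, y, z axes.
In Python, from station import r gives the robot as it stands.
- The arm moves only by the tool servo_tool, never from a script. Its argument "targets" is a list of rows, each a list of 5 numbers: the shift along the world's x, y, z in units of 30 mm (1.0 is 30 mm), then the turn about the world's z in rad, then the finger opening in mm, from 0 to 87. In form: [[x, y, z, turn, gripper], ...]. A call has exactly 5 rows; each row is the pose to reach, as a shift and turn from the pose commanded when the call began; what a row does not reach only later rows make up. A row lasts 1/12 s, in which the tool goes at most 41.7 mm and 7.16 degrees, less where a joint would pass 70% of its speed; a pose out of reach is approached as far as the arm can. A call with a gripper value outside its range is refused whole. The fingers move at their own pace and stop on an object; the grip force is fixed at half the most. Time passes only in rows, so rows that repeat a pose let the fingers close, or fill a call up. It gives the time, the measured TCP pose, the force, the opening and the grip force at its end, in the units of the state.
- r.sense(): the state, without advancing time (a new reading comes with each control period).
- r.capture(name): name is "scene" or "top" or "wrist"; returns a dict with "pixels" (400x640x3 uint8, red, green, blue), "fx", "fy", "cx", "cy" (pixels), "dist_coeffs" ([k1, k2, p1, p2, k3] as OpenCV has them; the pictures are not rectified), "world_from_camera" (4x4, takes a point from camera to world coordinates). Camera axes: x right, y down, z forward; pixel columns grow to the right and rows downward; lengths in m; the calibration is good to about 2 mm. A picture is of the moment at which its call begins. There is no depth.
- r.finish_job(): hands the job in; it is judged then, once.
The state is a dict: "time_s": time; "joints": joint angles; "joint_velocities": joint speeds; "effort": joint torques, N m; "tcp_pos": TCP position; "ee_rot": TCP orientation; "wrist_force": force on the tool from outside, world axes, zero at the start; "moment": the same for the moment, N m; "gripper_width": opening from 0.0 (shut) to 1.0 (fully open); "gripper_force": force on a finger pad.
Only numpy, scipy, OpenCV 4.12 (cv2) and the standard library are available. Lean on these libraries where they do the work, as an engineer would, in place of code of your own. Each camera call takes 0.05 s, during which the arm holds its last target. There are 200 camera calls.

TASK

Three amber reagent bottles have been left open on the titration bench: close each with the solid blue stopper of its own size, pushed in upright until the flange lies flat on the rim, and let go. Leave the stopper with the glass tube, the capped bottle and the beaker where they stand, and do not push the bottles about or tip them.

Things in the scene. Friction and masses are not known exactly. Their poses are not given: they have to be found in the camera images.
- stopper_large: the largest solid blue plastic stopper, loose, round, upright on its nose, 50 mm tall: plug 24 mm long, tapering from diameter 39 down to 30 at the nose; then a flange of diameter 58, 4 mm thick; then a ribbed grip head of diameter 36, from 28 to 50 mm above the origin: hold it there. Origin: centre of the nose's underside; z up. Fits only the large bottle.
- stopper_medium: the middle-sized solid blue plastic stopper, loose, round, upright on its nose, 50 mm tall: plug 24 mm long, tapering from diameter 31 down to 22 at the nose; then a flange of diameter 50, 4 mm thick; then a ribbed grip head of diameter 28, from 28 to 50 mm above the origin: hold it there. Origin: centre of the nose's underside; z up. Fits only the medium bottle.
- stopper_small: the smallest solid blue plastic stopper, loose, round, upright on its nose, 50 mm tall: plug 24 mm long, tapering from diameter 23 down to 14 at the nose; then a flange of diameter 42, 4 mm thick; then a ribbed grip head of diameter 20, from 28 to 50 mm above the origin: hold it there. Origin: centre of the nose's underside; z up. Fits only the small bottle.
- bottle_large: the largest of three open amber bottles, loose, upright: body diameter 90, neck 50, rim 178 mm above the origin. Bore 42 mm wide, flaring to about 50 over the top 6 mm, free depth 36. Origin: centre of the underside; z up. When closed, the stopper's flange lies flat on the rim and its nose is 24 mm below the rim.
- bottle_medium: the middle-sized of three open amber bottles, loose, upright: body diameter 74, neck 42, rim 150 mm above the origin. Bore 34 mm wide, flaring to about 42 over the top 6 mm, free depth 36. Origin: centre of the underside; z up. When closed, the stopper's flange lies flat on the rim and its nose is 24 mm below the rim.
- bottle_small: the smallest of three open amber bottles, loose, upright: body diameter 60, neck 34, rim 125 mm above the origin. Bore 26 mm wide, flaring to about 34 over the top 6 mm, free depth 36. Origin: centre of the underside; z up. When closed, the stopper's flange lies flat on the rim and its nose is 24 mm below the rim.
- tube_stopper: bystander: a blue stopper the shape and size of the medium one, but bored, with a glass tube of 8 mm rising out of its head to 112 mm above the origin and bent 38 mm along its x axis. Loose, upright on its nose. Origin: centre of the nose's underside. It closes nothing: leave it where it is.
- capped_bottle: bystander: amber bottle already closed with a white screw cap, diameter 74, 159 mm tall, loose, upright. Origin: centre of the underside. Leave it.
- beaker: bystander: empty clear glass beaker, diameter 70 (76 at the rim), 92 mm tall, loose, upright. Origin: centre of the underside. Leave it.
There are look-alikes about, which are no part of the job. Leave any turquoise look-alike of the stopper_small alone.

How it is judged (in metres and radians):
At the end, for the whole second after the job is handed in: The large, medium and small solid stoppers each sit in the bottle of the same size: centred within 8 mm, upright within 0.1 rad, the flange on the rim within 4 mm of height, bottles upright within 0.08 rad, all released and at rest (slower than 20 mm/s) (horizontal distance between stopper_large and bottle_large below 0.008 m and z of stopper_large in the frame of bottle_large between 0.15 and 0.158 m and angle between each of stopper_large, stopper_medium, stopper_small's own z axis and vertical below 0.1 rad and angle between each of bottle_large, bottle_medium, bottle_small's own z axis and vertical below 0.08 rad and linear speed of each of stopper_large, bottle_large, stopper_medium, bottle_medium, stopper_small, bottle_small below 0.02 m/s and horizontal distance between stopper_medium and bottle_medium below 0.008 m and z of stopper_medium in the frame of bottle_medium between 0.122 and 0.13 m and horizontal distance between stopper_small and bottle_small below 0.008 m and z of stopper_small in the frame of bottle_small between 0.097 and 0.105 m); the robot touches nothing.
It fails at once if an open bottle is pushed more than 40 mm from its place or tipped (distance of any of bottle_large, bottle_medium, bottle_small from where it was at the start of the episode above 0.04 m or angle between any of bottle_large, bottle_medium, bottle_small's own z axis and vertical above 0.3 rad).
It fails at once if the stopper with the glass tube is moved more than 30 mm or tipped (distance of tube_stopper from where it was at the start of the episode above 0.03 m or angle between tube_stopper's own z axis and vertical above 0.35 rad).
It fails at once if the capped bottle is moved more than 30 mm or tipped (distance of capped_bottle from where it was at the start of the episode above 0.03 m or angle between capped_bottle's own z axis and vertical above 0.35 rad).
It fails at once if the beaker is moved more than 30 mm or tipped (distance of beaker from where it was at the start of the episode above 0.03 m or angle between beaker's own z axis and vertical above 0.35 rad).
It also fails if it takes over 96 s, if anything falls off the work surface, if the arm or the gripper's body presses on something with over 40 N, if the wrist force passes 120 N, or if a joint passes its speed limit or range.

## Working session

There is one attempt and no reset: what is moved stays moved. The work goes in short steps, Python scripts to look and compute and a tool call to move; the robot and the scene stay as the last step left them, time stands still between calls to the robot, and variables do not carry over. Pictures are saved under pics/ and viewed, at most 14 in all, crops included, and the job is handed in when it is done.

Besides the shell and the picture viewer there is one more tool, called after "Call:" as a command line: name --pt "numbers of a row" for each row, then --argument value for the rest. servo_tool: Moves the arm, as the interface text tells. Its arguments: {"type":"object","properties":{"targets":{"type":"array","items":{"type":"array","items":{"type":"number"}}}},"required":["targets"]}

```bash
mkdir -p pics
cat > h.py <<'E'
from station import r
import numpy as np, cv2
def save(name,fn):
    c=r.capture(name); cv2.imwrite('pics/'+fn,cv2.cvtColor(c['pixels'],cv2.COLOR_RGB2BGR)); return c
def ray(c,uv,z):
    K=np.array([[c['fx'],0,c['cx']],[0,c['fy'],c['cy']],[0,0,1.]])
    p=cv2.undistortPoints(np.array([[uv]],float),K,np.array(c['dist_coeffs'],float))[0,0]
    T=np.array(c['world_from_camera']); d=T[:3,:3]@[p[0],p[1],1]; o=T[:3,3]
    return o+d*(z-o[2])/d[2]
E
python3 - <<'E'
from h import *
import pickle
D={}
for n in('scene','top'):
    D[n]=save(n,n+'0.png'); print(n,np.round(D[n]['world_from_camera'],3).tolist(),D[n]['fx'])
pickle.dump(D,open('d0.pkl','wb'))
print(r.sense())
E
```

```text
scene [[-0.736, 0.583, -0.344, 0.918], [0.677, 0.642, -0.361, 0.459], [0.011, -0.498, -0.867, 0.921], [0.0, 0.0, 0.0, 1.0]] 426.1044737934537
top [[-0.002, -0.975, 0.22, 0.323], [-1.0, 0.003, 0.005, 0.083], [-0.006, -0.22, -0.975, 1.07], [0.0, 0.0, 0.0, 1.0]] 404.85082181532806
{'time_s': 0.1, 'joints': array([-5.21048964e+01,  2.20864824e+01,  3.89465515e-01, -2.65193930e-02,
       -6.84106259e+01, -1.48158765e+01]), 'joint_velocities': array([ 0.00210875, -0.06954061,  0.24224387,  0.11696867,  0.0195295 ,
        0.05503153]), 'effort': array([-3.50821638e-04, -3.91689956e+01,  1.87935573e+01,  4.23190176e+00,
        1.34882599e-02, -8.19045908e-05]), 'tcp_pos': array([ 0.24482869, -0.57451722,  0.23857719]), 'ee_rot': array([[-9.20030560e-01, -3.91845767e-01, -8.14292448e-04],
       [-3.91846608e-01,  9.20028904e-01,  1.74688411e-03],
       [ 6.46634455e-05,  1.92626450e-03, -9.99998143e-01]]), 'wrist_force': array([-0.42829448,  0.29265955,  0.06544708]), 'moment': array([ 0.05255058,  0.01388028, -0.03732317]), 'gripper_force': 0.0, 'gripper_width': 1.004004248798746}
```

View pics/top0.png

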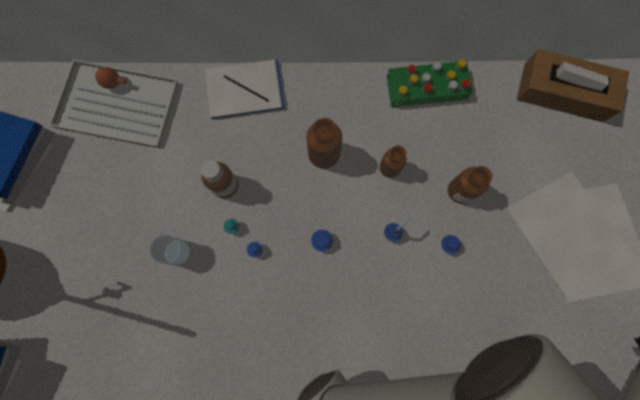

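View pics/scene0.png

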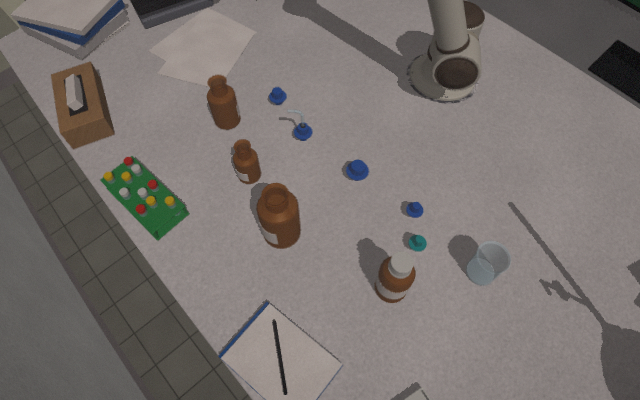

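Top picture: the blue candidates are (322,240), the largest; (452,243), solid and mid-sized; (394,232), which has the glass tube and stays; and (255,249), the smallest. The one at (231,227) is turquoise, so it is left. Open bottles: large (323,140), small (393,160), medium (470,183). The capped bottle is at (218,178) and the beaker at (177,252). Next: an enlarged crop to confirm, and the positions.

```bash
cat >> h.py <<'E'
from scipy.optimize import least_squares
def proj(c,P):
    K=np.array([[c['fx'],0,c['cx']],[0,c['fy'],c['cy']],[0,0,1.]])
    W=np.linalg.inv(np.array(c['world_from_camera']))
    return cv2.projectPoints(np.array(P,float),cv2.Rodrigues(W[:3,:3])[0],W[:3,3],K,np.array(c['dist_coeffs'],float))[0][:,0]
def rings(L,n=48):
    a=np.linspace(0,2*np.pi,n,endpoint=False)
    return np.vstack([np.c_[d/2000*np.cos(a),d/2000*np.sin(a),0*a+z/1000] for d,z in L])
def stop(h): return [(h-6,0),(h+3,24),(h+22,24),(h+22,28),(h,28),(h,50)]
def mask(c,near,lo,hi,win=40):
    hsv=cv2.cvtColor(c['pixels'],cv2.COLOR_RGB2HSV)
    m=cv2.inRange(hsv,np.array(lo),np.array(hi))
    n,l,s,ce=cv2.connectedComponentsWithStats(m)
    k=[i for i in range(1,n) if s[i,4]>25]
    i=min(k,key=lambda i:np.hypot(*(ce[i]-near))); return ce[i],s[i,4]
def hullc(c,xy,L):
    S=16 # subpixel raster by polygon moments
    h=cv2.convexHull(proj(c,rings(L)+[xy[0],xy[1],0]).astype(np.float32)); M=cv2.moments(h)
    return np.array([M['m10']/M['m00'],M['m01']/M['m00']]),M['m00']
def fit(c,near,L,lo=(105,120,40),hi=(130,255,255)):
    ce,a=mask(c,near,lo,hi); x0=ray(c,near,0.03)[:2]
    s=least_squares(lambda x:hullc(c,x,L)[0]-ce,x0,diff_step=1e-4)
    return s.x,a,hullc(c,s.x,L)[1]
E
python3 - <<'E'
from h import *
import pickle
D=pickle.load(open('d0.pkl','rb'))
for n,h,t,s in(('L',36,(322,240),(357,170)),('M',28,(452,243),(277,97)),('tube',28,(394,232),(303,132)),('S',20,(255,249),(414,209))):
    for k,p in(('top',t),('scene',s)):
        x,a,b=fit(D[k],p,stop(h)); print(n,k,np.round(x,4),a,round(b))
T=D['top']['pixels'];S=D['scene']['pixels']
R=lambda im,u,v,w,h,f:cv2.resize(im[v:v+h,u:u+w],None,fx=f,fy=f,interpolation=cv2.INTER_CUBIC)
a=np.vstack([R(T,300,110,200,100,4),R(T,220,205,250,60,3.2)[:190]])
cv2.imwrite('pics/c1.png',cv2.cvtColor(a,cv2.COLOR_RGB2BGR))
b=R(S,200,65,130,190,3)
cv2.imwrite('pics/c2.png',cv2.cvtColor(b,cv2.COLOR_RGB2BGR))
E
```

```text
L top [0.4502 0.0827] 285 398
L scene [0.4496 0.0832] 314 383
M top [ 0.4391 -0.2494] 231 311
M scene [ 0.4397 -0.2471] 195 242
tube top [ 0.4692 -0.1001] 164 298
tube scene [ 0.4727 -0.0996] 192 264
S top [0.4278 0.2565] 123 215
S scene [0.4271 0.2566] 175 230
```

View pics/c1.png

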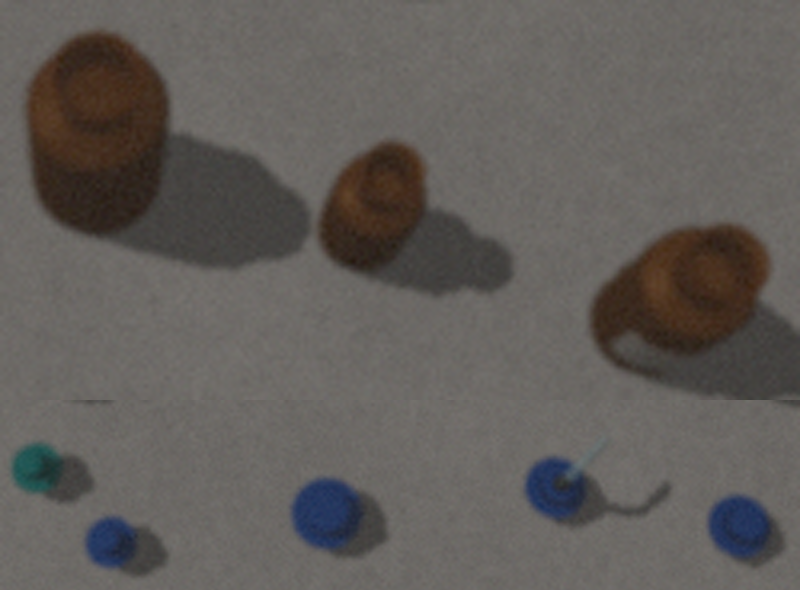

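View pics/c2.png

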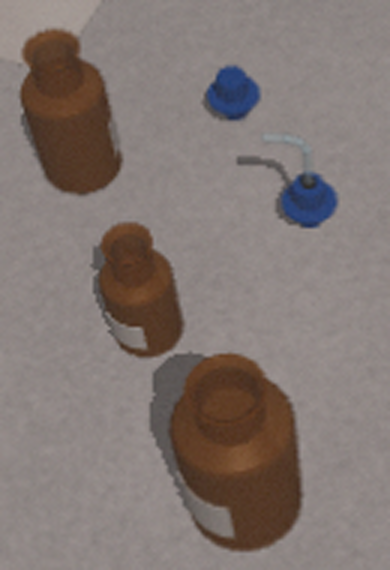

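The crops confirm the choice: M is solid at top (452,243), the tube stopper at (394,232), S is blue and smallest at (255,249), and the turquoise one is left. Rim centres in the top picture: large (324.5,130.5), small (396.2,154.5), medium (478,177.5). In the scene picture: large (275,195), small (242.3,146), medium (217.3,81.7).

Run:
```python
from h import *
import pickle
D=pickle.load(open('d0.pkl','rb'))
for n,z,t,s in(('L',.178,(324.5,130.5),(275,195)),('M',.150,(478,177.5),(217.3,81.7)),('S',.125,(396.2,154.5),(242.3,146)),('cap',.159,(210,169),(402,259)),('beaker',.092,(177,252),(492,256))):
    print(n,np.round(ray(D['top'],t,z),4),np.round(ray(D['scene'],s,z),4))
print(np.round((np.array([.4394,-.248,.15])-r.sense()['tcp_pos'])/.03,2))
```

```text
L [0.6886 0.0732 0.178 ] [0.6945 0.0781 0.178 ]
M [ 0.5805 -0.2855  0.15  ] [ 0.5862 -0.288   0.15  ]
S [ 0.6468 -0.1024  0.125 ] [ 0.6516 -0.1023  0.125 ]
cap [0.6012 0.3419 0.159 ] [0.5988 0.3416 0.159 ]
beaker [0.4142 0.428  0.092 ] [0.4243 0.4575 0.092 ]
[ 6.49 10.88 -2.95]
```

Call:
servo_tool --pt "0.65 1.09 0 0 87" --pt "1.3 2.18 0 0 87" --pt "1.95 3.27 0 0 87" --pt "2.6 4.36 0 0 87" --pt "3.25 5.45 0 0 87"

```text
time_s: 0.52
tcp_pos: [0.3428, -0.4097, 0.2391]
ee_rot: [[-0.92, -0.391, -0.001], [-0.391, 0.92, 0.001], [0.0, 0.001, -1.0]]
wrist_force: [0.6, -0.4, 0.6]
gripper_width: 0.995
gripper_force: 0.0
```

Call:
servo_tool --pt "0.81 1.36 0 0 87" --pt "1.62 2.72 0 0 87" --pt "2.43 4.08 0 0 87" --pt "3.24 5.43 0 0 87" --pt "3.24 5.43 0 0 87"

```text
time_s: 0.93
tcp_pos: [0.4409, -0.2455, 0.2394]
ee_rot: [[-0.919, -0.394, 0.0], [-0.394, 0.919, 0.001], [-0.0, 0.0, -1.0]]
wrist_force: [0.3, -0.4, -0.1]
gripper_width: 1.0
gripper_force: 0.0
```

Run:
```python
from h import *
c=save('wrist','w1.png'); s=r.sense(); print(s['tcp_pos'],s['time_s'],np.round(c['world_from_camera'],3).tolist())
x,a,b=fit(c,proj(c,[[.4394,-.248,.03]])[0],stop(28)); print(np.round(x,4),a,b,proj(c,[[.583,-.287,.15]]), (np.r_[x,.048]-s['tcp_pos'])/.03)
```

```text
[ 0.44226659 -0.24414026  0.23936323] 0.9833 [[-0.394, 0.878, 0.273, 0.365], [0.919, 0.376, 0.118, -0.277], [0.001, 0.298, -0.955, 0.383], [0.0, 0.0, 0.0, 1.0]]
[ 0.4384 -0.2458] 1124 1330.2390617355704 [[219.62626046 321.6147532 ]] [-0.12936266 -0.05680823 -6.37877419]
```

View pics/w1.png

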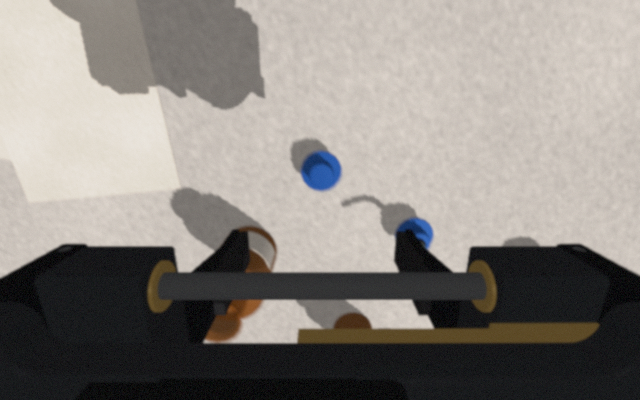

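The wrist picture shows the solid medium stopper at (321,171), between the fingers. The tube stopper is off to the right at (415,233). Going down.

Call:
servo_tool --pt "0 0.05 -1.2 0 87" --pt "0 0.05 -2.4 0 87" --pt "0 0.05 -3.6 0 87" --pt "0 0.05 -4.4 0 87" --pt "0 0.05 -4.4 0 87"

```text
time_s: 1.4
tcp_pos: [0.4356, -0.2459, 0.1024]
ee_rot: [[-0.92, -0.391, -0.012], [-0.391, 0.92, 0.004], [0.009, 0.008, -1.0]]
wrist_force: [-0.7, -1.1, 0.3]
gripper_width: 1.001
gripper_force: 0.0
```

Run:
```python
from h import *
c=r.capture('wrist'); s=r.sense(); print(s['tcp_pos'])
x,a,b=fit(c,proj(c,[[.4394,-.248,.03]])[0],stop(28)); print(np.round(x,4),a,b,(np.r_[x,.048]-s['tcp_pos'])/.03)
```

```text
[ 0.43774719 -0.24667427  0.1052679 ]
[ 0.4377 -0.2479] 2802 3119.44135557767 [-1.83359343e-03 -4.07998864e-02 -1.90893016e+00]
```

Call:
servo_tool --pt "-0.03 -0.02 -0.7 0 87" --pt "-0.03 -0.02 -1.4 0 87" --pt "-0.03 -0.02 -1.97 0 87" --pt "-0.03 -0.02 -1.97 0 87" --pt "-0.03 -0.02 -1.97 0 60"

```text
time_s: 1.87
tcp_pos: [0.4398, -0.2481, 0.0497]
ee_rot: [[-0.92, -0.392, 0.001], [-0.392, 0.92, -0.001], [-0.001, -0.001, -1.0]]
wrist_force: [-0.6, -0.9, 0.2]
gripper_width: 0.974
gripper_force: 0.0
```

Call:
servo_tool --pt "0 0 0 0 20" --pt "0 0 0 0 20" --pt "0 0 0 0 20" --pt "0 0 0 0 20" --pt "0 0 0 0 20"

```text
time_s: 2.28
tcp_pos: [0.4391, -0.2477, 0.0491]
ee_rot: [[-0.92, -0.392, 0.001], [-0.392, 0.92, -0.0], [-0.001, -0.001, -1.0]]
wrist_force: [0.4, 0.9, 0.3]
gripper_width: 0.631
gripper_force: 0.0
```

Call:
servo_tool --pt "0 0 0 0 20" --pt "0 0 0 0 20" --pt "0 0 0 0 20" --pt "0 0 0 0 20" --pt "0 0 0 0 20"

```text
time_s: 2.7
tcp_pos: [0.4388, -0.2476, 0.0484]
ee_rot: [[-0.92, -0.392, -0.0], [-0.392, 0.92, 0.0], [0.0, 0.0, -1.0]]
wrist_force: [0.9, -0.8, -0.6]
gripper_width: 0.31
gripper_force: 29.9
```

Call:
servo_tool --pt "0 0 1.2 0 20" --pt "0 0 2.5 0 20" --pt "0 0 3.8 0 20" --pt "0 0 5.1 0 20" --pt "0 0 6.4 0 20"

```text
time_s: 3.12
tcp_pos: [0.4382, -0.2475, 0.2423]
ee_rot: [[-0.92, -0.392, -0.0], [-0.392, 0.92, 0.0], [0.0, 0.0, -1.0]]
wrist_force: [1.3, -0.8, -0.2]
gripper_width: 0.316
gripper_force: 29.9
```

Call:
servo_tool --pt "0 0 0.6 0 20" --pt "1.2 -0.05 0.6 0 20" --pt "2.4 -0.1 0.6 0 20" --pt "3.6 -0.15 0.6 0 20" --pt "4.8 -0.2 0.6 0 20"

```text
time_s: 3.53
tcp_pos: [0.584, -0.2536, 0.2586]
ee_rot: [[-0.92, -0.392, 0.0], [-0.392, 0.92, 0.0], [-0.0, 0.0, -1.0]]
wrist_force: [0.6, -0.6, 0.6]
gripper_width: 0.311
gripper_force: 29.9
```

Call:
servo_tool --pt "1.2 0 0 0 20" --pt "2.3 0 0 0 20" --pt "2.3 0 0 0 20" --pt "2.3 0 0 0 20" --pt "2.3 0 0 0 20"

```text
time_s: 3.95
tcp_pos: [0.6512, -0.2535, 0.2575]
ee_rot: [[-0.92, -0.392, -0.002], [-0.392, 0.92, 0.0], [0.002, 0.001, -1.0]]
wrist_force: [0.7, -0.4, -0.4]
gripper_width: 0.315
gripper_force: 29.9
```

Run:
```python
from h import *
import pickle
c=save('wrist','w2.png'); pickle.dump(c,open('w2.pkl','wb')); s=r.sense(); print(s['tcp_pos'],s['gripper_width'],proj(c,[[.583,-.287,.15],[.583,-.287,0]]))
```

```text
[ 0.65091132 -0.25368949  0.25842963] 0.3121622086014293 [[314.56620779 110.50152593]
 [316.9688436  107.62527403]]
```

View pics/w2.png

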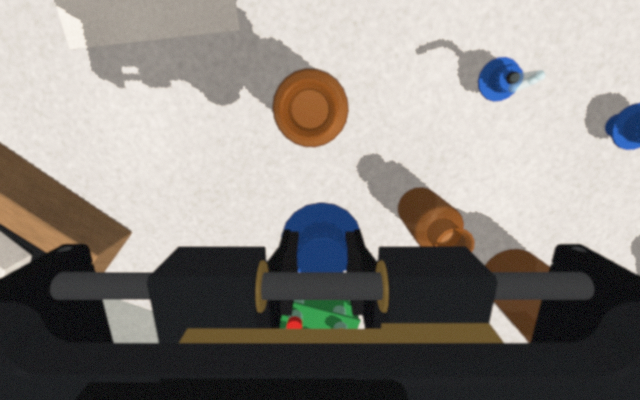

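The bottle is seen straight from above, with its rim at about (310,108). The stopper is held at (322,240).

```bash
cat >> h.py <<'E'
def amber(c,near,z,lo=(4,110,30),hi=(20,255,255)):
    ce,a=mask(c,near,lo,hi); return ce,a,ray(c,ce,z)
E
python3 - <<'E'
from h import *
import pickle
c=pickle.load(open('w2.pkl','rb'))
ce,a,p=amber(c,(310,108),.14); print(ce,a,p)
print(ray(c,(310,107.5),.15),ray(c,(453,240),.125))
s=r.sense();print((p-s['tcp_pos'])/.03)
E
```

```text
[310.09624361 107.22204934] 4499 [ 0.58232395 -0.2915537   0.14      ]
[ 0.58229065 -0.29127479  0.15      ] [ 0.6453097  -0.10971341  0.125     ]
[-2.28624555 -1.26214048 -3.94765432]
```

Call:
servo_tool --pt "-0.8 -0.4 0 0 20" --pt "-1.6 -0.8 0 0 20" --pt "-2.3 -1.21 0 0 20" --pt "-2.3 -1.21 -0.7 0 20" --pt "-2.3 -1.21 -1.4 0 20"

```text
time_s: 4.42
tcp_pos: [0.5813, -0.2912, 0.2197]
ee_rot: [[-0.921, -0.39, 0.006], [-0.39, 0.921, -0.002], [-0.005, -0.004, -1.0]]
wrist_force: [0.1, -0.1, -0.5]
gripper_width: 0.311
gripper_force: 29.9
```

Call:
servo_tool --pt "0 0 0 0 20" --pt "0 0 0 0 20" --pt "0 0 -0.2 0 20" --pt "0 0 -0.4 0 20" --pt "0 0 -0.4 0 20"

```text
time_s: 4.83
tcp_pos: [0.5826, -0.2896, 0.2039]
ee_rot: [[-0.92, -0.392, -0.001], [-0.392, 0.92, 0.001], [0.0, 0.001, -1.0]]
wrist_force: [0.6, 0.7, -1.1]
gripper_width: 0.314
gripper_force: 29.9
```

Call:
servo_tool --pt "0 0 -0.15 0 20" --pt "0 0 -0.3 0 20" --pt "0 0 -0.45 0 20" --pt "0 0 -0.6 0 20" --pt "0 0 -0.6 0 20"

```text
time_s: 5.25
tcp_pos: [0.5822, -0.2897, 0.1849]
ee_rot: [[-0.92, -0.392, -0.002], [-0.392, 0.92, 0.001], [0.002, 0.002, -1.0]]
wrist_force: [-0.6, -0.1, -1.1]
gripper_width: 0.312
gripper_force: 29.9
```

Call:
servo_tool --pt "0 0 -0.1 0 20" --pt "0 0 -0.2 0 20" --pt "0 0 -0.3 0 20" --pt "0 0 -0.4 0 20" --pt "0 0 -0.4 0 20"

```text
time_s: 5.67
tcp_pos: [0.5833, -0.2903, 0.1747]
ee_rot: [[-0.92, -0.392, 0.001], [-0.392, 0.92, -0.001], [-0.001, -0.001, -1.0]]
wrist_force: [0.2, -0.0, 0.5]
gripper_width: 0.311
gripper_force: 29.9
```

Call:
servo_tool --pt "0 0 -0.03 0 20" --pt "0 0 -0.06 0 20" --pt "0 0 -0.08 0 20" --pt "0 0 -0.08 0 20" --pt "0 0 -0.08 0 20"

```text
time_s: 6.08
tcp_pos: [0.5837, -0.2906, 0.1745]
ee_rot: [[-0.92, -0.393, 0.003], [-0.393, 0.92, -0.002], [-0.002, -0.003, -1.0]]
wrist_force: [0.1, -1.3, 7.4]
gripper_width: 0.315
gripper_force: 29.9
```

Call:
servo_tool --pt "0 0 0.05 0 60" --pt "0 0 0.05 0 60" --pt "0 0 0.05 0 60" --pt "0 0 0.05 0 60" --pt "0 0 0.05 0 60"

```text
time_s: 6.5
tcp_pos: [0.5824, -0.2897, 0.1728]
ee_rot: [[-0.92, -0.392, -0.001], [-0.392, 0.92, 0.001], [0.001, 0.001, -1.0]]
wrist_force: [0.2, 0.8, -0.4]
gripper_width: 0.607
gripper_force: 0.0
```

Call:
servo_tool --pt "0 0 0.3 0 70" --pt "0 0 1.1 0 80" --pt "0 0 2.0 0 87" --pt "0 0 2.8 0 87" --pt "0 0 2.8 0 87"

```text
time_s: 6.92
tcp_pos: [0.5852, -0.2912, 0.2647]
ee_rot: [[-0.92, -0.393, 0.011], [-0.393, 0.92, -0.005], [-0.008, -0.009, -1.0]]
wrist_force: [0.4, -0.8, 2.1]
gripper_width: 0.958
gripper_force: 0.0
```

Call:
servo_tool --pt "1.1 0.6 0 0 87" --pt "2.3 1.2 0 0 87" --pt "2.3 1.2 0 0 87" --pt "2.3 1.2 0 0 87" --pt "2.3 1.2 0 0 87"

```text
time_s: 7.33
tcp_pos: [0.6516, -0.2538, 0.2571]
ee_rot: [[-0.92, -0.392, -0.001], [-0.392, 0.92, 0.0], [0.001, 0.001, -1.0]]
wrist_force: [-0.8, -0.7, 0.3]
gripper_width: 0.998
gripper_force: 0.0
```

Run:
```python
from h import *
import pickle
c=save('wrist','w3.png'); s=r.sense(); print(s['tcp_pos'],s['time_s'])
D=pickle.load(open('d0.pkl','rb'))
t=np.array([.450,.083,.26]); print((t-s['tcp_pos'])/.03)
```

```text
[ 0.65121571 -0.25420994  0.25751735] 7.3833
[-6.7071902  11.24033123  0.082755  ]
```

View pics/w3.png

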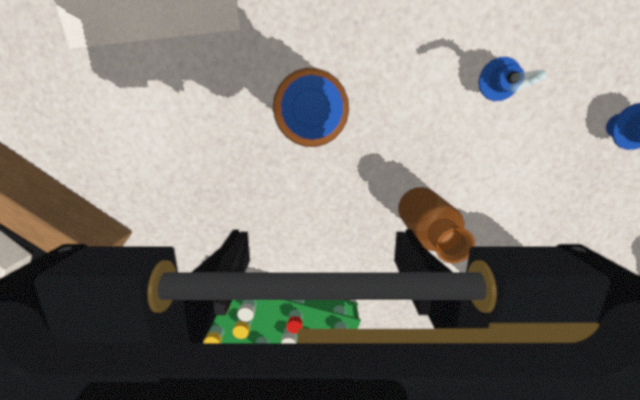

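The medium stopper sits centred in its bottle at (311,107). Next I'll look straight down on the small and then the large bottle.

Call:
servo_tool --pt "0.4 1.2 0.1 0 87" --pt "0.9 2.4 0.3 0 87" --pt "1.3 3.7 0.3 0 87" --pt "1.75 4.9 0.3 0 87" --pt "2.16 6.1 0.3 0 87"

```text
time_s: 7.8
tcp_pos: [0.7163, -0.0704, 0.2677]
ee_rot: [[-0.921, -0.391, 0.001], [-0.391, 0.921, -0.0], [-0.001, -0.0, -1.0]]
wrist_force: [-1.0, -0.4, -0.2]
gripper_width: 1.0
gripper_force: 0.0
```

Call:
servo_tool --pt "0 0 0 0 87" --pt "0 0 0 0 87" --pt "0 0 0 0 87" --pt "0 0 0 0 87" --pt "0 0 0 0 87"

```text
time_s: 8.22
tcp_pos: [0.716, -0.0728, 0.2671]
ee_rot: [[-0.921, -0.39, 0.0], [-0.39, 0.921, -0.0], [-0.0, -0.0, -1.0]]
wrist_force: [0.2, 0.2, 0.4]
gripper_width: 1.004
gripper_force: 0.0
```

Run:
```python
from h import *
c=save('wrist','w4.png'); s=r.sense(); print(s['tcp_pos'])
print(amber(c,proj(c,[[.647,-.106,.12]])[0],.115))
```

```text
[ 0.71612735 -0.07264848  0.2670062 ]
(array([316.9277825 , 110.66737468]), np.int32(2354), array([ 0.64870169, -0.10446964,  0.115     ]))
```

Call:
servo_tool --pt "0.3 1.2 0.1 0 87" --pt "0.6 2.4 0.3 0 87" --pt "0.9 3.6 0.5 0 87" --pt "1.2 4.8 0.7 0 87" --pt "1.5 6.1 0.7 0 87"

```text
time_s: 8.68
tcp_pos: [0.7623, 0.1117, 0.2899]
ee_rot: [[-0.921, -0.39, 0.003], [-0.39, 0.921, 0.0], [-0.003, -0.001, -1.0]]
wrist_force: [1.3, 0.9, -0.6]
gripper_width: 1.002
gripper_force: 0.0
```

Call:
servo_tool --pt "0 0 0 0 87" --pt "0 0 0 0 87" --pt "0 0 0 0 87" --pt "0 0 0 0 87" --pt "0 0 0 0 87"

```text
time_s: 9.1
tcp_pos: [0.7615, 0.11, 0.288]
ee_rot: [[-0.921, -0.39, 0.0], [-0.39, 0.921, -0.0], [-0.0, -0.0, -1.0]]
wrist_force: [0.3, 0.3, 0.0]
gripper_width: 1.001
gripper_force: 0.0
```

Run:
```python
from h import *
c=save('wrist','w5.png'); s=r.sense(); print(s['tcp_pos'])
print(amber(c,proj(c,[[.691,.076,.17]])[0],.168))
a=cv2.imread('pics/w4.png');b=cv2.imread('pics/w5.png')
cv2.imwrite('pics/w45.png',np.vstack([a[:260],b[:260]]))
```

```text
[0.76155096 0.11015572 0.28806588]
(array([315.72670045, 105.66774144]), np.int32(6513), array([0.6898699 , 0.07593764, 0.168     ]))
```

View pics/w45.png

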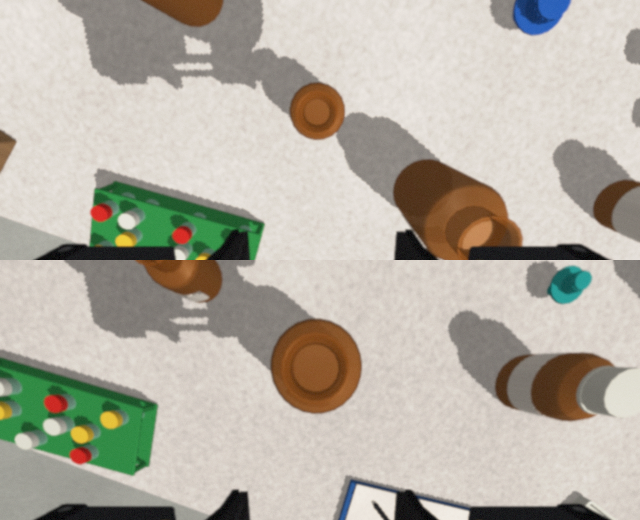

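Both bottles are seen straight from above: small at (317,111) in w4, large at (316,106) in w5. Now to the large stopper.

Call:
servo_tool --pt "-1.3 -0.1 0 0 87" --pt "-2.6 -0.2 0 0 87" --pt "-3.9 -0.3 0 0 87" --pt "-5.2 -0.45 0 0 87" --pt "-6.5 -0.6 0 0 87"

```text
time_s: 9.57
tcp_pos: [0.5646, 0.0926, 0.2876]
ee_rot: [[-0.921, -0.391, 0.0], [-0.391, 0.921, 0.0], [-0.0, -0.0, -1.0]]
wrist_force: [0.4, 0.1, 0.3]
gripper_width: 0.999
gripper_force: 0.0
```

Call:
servo_tool --pt "-1.3 -0.1 -1 0 87" --pt "-2.6 -0.2 -2 0 87" --pt "-3.88 -0.3 -3 0 87" --pt "-3.88 -0.3 -4 0 87" --pt "-3.88 -0.3 -5 0 87"

```text
time_s: 9.98
tcp_pos: [0.4471, 0.0835, 0.1378]
ee_rot: [[-0.92, -0.391, 0.002], [-0.391, 0.92, 0.002], [-0.003, 0.001, -1.0]]
wrist_force: [0.6, 1.1, -1.8]
gripper_width: 0.998
gripper_force: 0.0
```

Call:
servo_tool --pt "0 0 -0.5 0 87" --pt "0 0 -1 0 87" --pt "0 0 -1 0 87" --pt "0 0 -1 0 87" --pt "0 0 -1 0 87"

```text
time_s: 10.4
tcp_pos: [0.4511, 0.085, 0.1087]
ee_rot: [[-0.92, -0.392, 0.002], [-0.392, 0.92, 0.001], [-0.002, -0.0, -1.0]]
wrist_force: [-0.4, 0.4, 0.2]
gripper_width: 0.998
gripper_force: 0.0
```

Run:
```python
from h import *
c=r.capture('wrist'); s=r.sense(); print(s['tcp_pos'])
x,a,b=fit(c,proj(c,[[.450,.083,.03]])[0],stop(36)); print(np.round(x,4),a,b,(np.r_[x,.048]-s['tcp_pos'])/.03)
```

```text
[0.45120709 0.08520523 0.10888142]
[0.4479 0.0823] 3670 4046.158963045338 [-0.10968411 -0.09570694 -2.02938083]
```

Call:
servo_tool --pt "-0.07 -0.08 -0.7 0 87" --pt "-0.07 -0.08 -1.4 0 87" --pt "-0.07 -0.08 -2.02 0 87" --pt "-0.07 -0.08 -2.02 0 87" --pt "-0.07 -0.08 -2.02 0 50"

```text
time_s: 10.87
tcp_pos: [0.4485, 0.0827, 0.0474]
ee_rot: [[-0.92, -0.392, 0.0], [-0.392, 0.92, -0.0], [0.0, -0.0, -1.0]]
wrist_force: [0.7, 0.4, 0.4]
gripper_width: 0.971
gripper_force: 0.0
```

Call:
servo_tool --pt "0 0 0 0 28" --pt "0 0 0 0 28" --pt "0 0 0 0 28" --pt "0 0 0 0 28" --pt "0 0 0 0 28"

```text
time_s: 11.28
tcp_pos: [0.4484, 0.0828, 0.0475]
ee_rot: [[-0.92, -0.392, 0.001], [-0.392, 0.92, 0.001], [-0.001, 0.0, -1.0]]
wrist_force: [0.0, -0.4, -0.9]
gripper_width: 0.63
gripper_force: 0.0
```

Call:
servo_tool --pt "0 0 0 0 28" --pt "0 0 0 0 28" --pt "0 0 0 0 28" --pt "0 0 0 0 28" --pt "0 0 0 0 28"

```text
time_s: 11.7
tcp_pos: [0.4481, 0.0827, 0.047]
ee_rot: [[-0.92, -0.392, 0.0], [-0.392, 0.92, -0.0], [0.0, -0.0, -1.0]]
wrist_force: [0.1, 0.2, 1.0]
gripper_width: 0.405
gripper_force: 30.0
```

Call:
servo_tool --pt "0 0 1.3 0 28" --pt "0 0 2.6 0 28" --pt "0 0 3.9 0 28" --pt "0 0 5.2 0 28" --pt "0 0 6.5 0 28"

```text
time_s: 12.12
tcp_pos: [0.4474, 0.0823, 0.2438]
ee_rot: [[-0.92, -0.392, -0.0], [-0.392, 0.92, 0.0], [0.0, 0.0, -1.0]]
wrist_force: [1.0, 0.3, -0.7]
gripper_width: 0.409
gripper_force: 30.0
```

Call:
servo_tool --pt "0.8 0 0.7 0 28" --pt "2.1 -0.1 0.7 0 28" --pt "3.4 -0.1 0.7 0 28" --pt "4.7 -0.2 0.7 0 28" --pt "5.8 -0.2 0.7 0 28"

```text
time_s: 12.53
tcp_pos: [0.624, 0.0761, 0.2624]
ee_rot: [[-0.92, -0.392, -0.0], [-0.392, 0.92, -0.0], [0.0, 0.0, -1.0]]
wrist_force: [0.6, -0.2, -0.6]
gripper_width: 0.405
gripper_force: 30.0
```

Call:
servo_tool --pt "1.1 0 0 0 28" --pt "2.22 0 0 0 28" --pt "2.22 0 0 0 28" --pt "2.22 0 0 0 28" --pt "2.22 0 0 0 28"

```text
time_s: 12.95
tcp_pos: [0.6881, 0.0766, 0.2619]
ee_rot: [[-0.92, -0.392, -0.002], [-0.392, 0.92, -0.0], [0.002, 0.0, -1.0]]
wrist_force: [0.2, -0.2, 0.7]
gripper_width: 0.404
gripper_force: 30.0
```

Call:
servo_tool --pt "0.04 0 -0.5 0 28" --pt "0.04 0 -0.9 0 28" --pt "0.04 0 -1.1 0 28" --pt "0.04 0 -1.3 0 28" --pt "0.04 0 -1.3 0 28"

```text
time_s: 13.37
tcp_pos: [0.6888, 0.0767, 0.2235]
ee_rot: [[-0.92, -0.392, -0.001], [-0.392, 0.92, -0.0], [0.001, 0.0, -1.0]]
wrist_force: [-0.3, -0.7, -0.8]
gripper_width: 0.404
gripper_force: 30.0
```

Call:
servo_tool --pt "0 0 -0.15 0 28" --pt "0 0 -0.3 0 28" --pt "0 0 -0.45 0 28" --pt "0 0 -0.6 0 28" --pt "0 0 -0.65 0 28"

```text
time_s: 13.78
tcp_pos: [0.6898, 0.0765, 0.2035]
ee_rot: [[-0.92, -0.392, -0.001], [-0.392, 0.92, -0.0], [0.001, 0.0, -1.0]]
wrist_force: [0.8, -0.2, -0.2]
gripper_width: 0.405
gripper_force: 30.0
```

Call:
servo_tool --pt "0 0 -0.03 0 28" --pt "0 0 -0.06 0 28" --pt "0 0 -0.08 0 28" --pt "0 0 -0.08 0 28" --pt "0 0 -0.08 0 28"

```text
time_s: 14.2
tcp_pos: [0.6901, 0.0766, 0.2022]
ee_rot: [[-0.92, -0.392, 0.0], [-0.392, 0.92, 0.0], [-0.0, -0.0, -1.0]]
wrist_force: [0.9, -0.8, -0.2]
gripper_width: 0.406
gripper_force: 30.0
```

Call:
servo_tool --pt "0 0 -0.03 0 28" --pt "0 0 -0.06 0 28" --pt "0 0 -0.08 0 28" --pt "0 0 -0.08 0 28" --pt "0 0 -0.08 0 28"

```text
time_s: 14.62
tcp_pos: [0.6903, 0.0766, 0.2012]
ee_rot: [[-0.92, -0.392, 0.002], [-0.392, 0.92, 0.0], [-0.002, -0.001, -1.0]]
wrist_force: [-0.9, -0.3, 6.4]
gripper_width: 0.407
gripper_force: 30.0
```

Call:
servo_tool --pt "0 0 0.05 0 65" --pt "0 0 0.05 0 65" --pt "0 0 0.05 0 65" --pt "0 0 0.05 0 65" --pt "0 0 0.05 0 65"

```text
time_s: 15.03
tcp_pos: [0.6897, 0.0767, 0.2005]
ee_rot: [[-0.92, -0.392, -0.001], [-0.392, 0.92, -0.0], [0.001, 0.0, -1.0]]
wrist_force: [-0.4, -0.8, 0.1]
gripper_width: 0.686
gripper_force: 0.0
```

Call:
servo_tool --pt "0 0 0.3 0 70" --pt "0 0 1.1 0 80" --pt "0 0 2.0 0 87" --pt "0 0 2.8 0 87" --pt "0 0 2.8 0 87"

```text
time_s: 15.45
tcp_pos: [0.6923, 0.0766, 0.2927]
ee_rot: [[-0.92, -0.392, 0.012], [-0.392, 0.92, 0.001], [-0.012, -0.004, -1.0]]
wrist_force: [0.3, 0.1, 1.5]
gripper_width: 0.974
gripper_force: 0.0
```

Call:
servo_tool --pt "1.1 0.6 0 0 87" --pt "2.3 1.2 0 0 87" --pt "2.3 1.2 0 0 87" --pt "2.3 1.2 0 0 87" --pt "2.3 1.2 0 0 87"

```text
time_s: 15.87
tcp_pos: [0.7589, 0.1126, 0.2845]
ee_rot: [[-0.92, -0.392, -0.001], [-0.392, 0.92, -0.001], [0.001, -0.0, -1.0]]
wrist_force: [0.2, -0.3, 0.8]
gripper_width: 1.001
gripper_force: 0.0
```

Run:
```python
from h import *
c=save('wrist','w6.png'); s=r.sense(); print(s['tcp_pos'],s['time_s'])
print((np.array([.4275,.2565,.29])-s['tcp_pos'])/.03)
```

```text
[0.75858915 0.11222792 0.28604224] 15.9167
[-11.03630486   4.80906932   0.13192549]
```

View pics/w6.png

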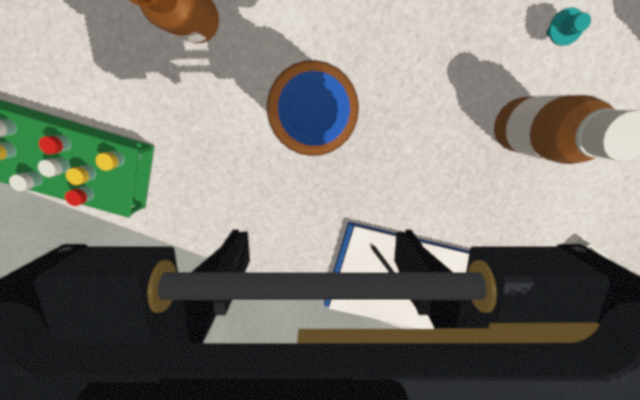

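The large stopper sits centred in its bottle at (313,108). Now the small stopper.

Call:
servo_tool --pt "-1.2 0.5 0 0 87" --pt "-2.4 1.0 0 0 87" --pt "-3.6 1.5 0 0 87" --pt "-4.8 2.0 0 0 87" --pt "-6.0 2.6 0 0 87"

```text
time_s: 16.33
tcp_pos: [0.5763, 0.1896, 0.2875]
ee_rot: [[-0.92, -0.391, 0.003], [-0.391, 0.92, 0.002], [-0.004, 0.0, -1.0]]
wrist_force: [-0.0, 0.3, 0.1]
gripper_width: 0.998
gripper_force: 0.0
```

Call:
servo_tool --pt "-1.2 0.5 0 0 87" --pt "-2.4 1.0 0 0 87" --pt "-3.6 1.6 0 0 87" --pt "-4.8 2.1 0 0 87" --pt "-5.04 2.21 -1 0 87"

```text
time_s: 16.75
tcp_pos: [0.4261, 0.2589, 0.2631]
ee_rot: [[-0.918, -0.396, 0.013], [-0.396, 0.918, 0.012], [-0.016, 0.006, -1.0]]
wrist_force: [1.3, 0.9, 0.1]
gripper_width: 1.001
gripper_force: 0.0
```

Call:
servo_tool --pt "0 0 -1.2 0 87" --pt "0 0 -2.4 0 87" --pt "0 0 -3.6 0 87" --pt "0 0 -4.9 0 87" --pt "0 0 -4.9 0 87"

```text
time_s: 17.17
tcp_pos: [0.4237, 0.2528, 0.1037]
ee_rot: [[-0.921, -0.39, -0.009], [-0.39, 0.921, -0.007], [0.011, -0.004, -1.0]]
wrist_force: [0.0, -1.1, -1.6]
gripper_width: 1.001
gripper_force: 0.0
```

Call:
servo_tool --pt "0 0 0 0 87" --pt "0 0 0 0 87" --pt "0 0 0 0 87" --pt "0 0 0 0 87" --pt "0 0 0 0 87"

```text
time_s: 17.58
tcp_pos: [0.4285, 0.2577, 0.1101]
ee_rot: [[-0.92, -0.392, 0.003], [-0.392, 0.92, 0.003], [-0.004, 0.002, -1.0]]
wrist_force: [-0.1, 0.1, 0.6]
gripper_width: 0.999
gripper_force: 0.0
```

Run:
```python
from h import *
c=save('wrist','w7.png'); s=r.sense(); print(s['tcp_pos'])
x,a,b=fit(c,proj(c,[[.4275,.2565,.03]])[0],stop(20)); print(np.round(x,4),a,b,(np.r_[x,.048]-s['tcp_pos'])/.03)
```

```text
[0.42823156 0.2574674  0.10963724]
[0.4251 0.2556] 1857 2119.78231958556 [-0.10416441 -0.06090833 -2.05457452]
```

View pics/w7.png

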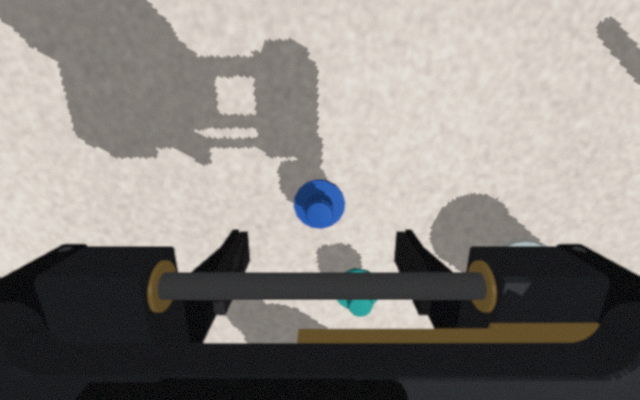

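The blue small stopper is at (320,205), centred between the fingers. The turquoise one at (358,292) is well clear of the finger line.

Call:
servo_tool --pt "-0.07 -0.05 -0.7 0 87" --pt "-0.07 -0.05 -1.4 0 87" --pt "-0.07 -0.05 -2.03 0 87" --pt "-0.07 -0.05 -2.03 0 87" --pt "-0.07 -0.05 -2.03 0 50"

```text
time_s: 18.05
tcp_pos: [0.4255, 0.2553, 0.0471]
ee_rot: [[-0.92, -0.392, -0.001], [-0.392, 0.92, -0.001], [0.001, -0.001, -1.0]]
wrist_force: [0.2, -0.6, -0.3]
gripper_width: 0.974
gripper_force: 0.0
```

Call:
servo_tool --pt "0 0 0 0 12" --pt "0 0 0 0 12" --pt "0 0 0 0 12" --pt "0 0 0 0 12" --pt "0 0 0 0 12"

```text
time_s: 18.47
tcp_pos: [0.4258, 0.2557, 0.0479]
ee_rot: [[-0.92, -0.392, 0.001], [-0.392, 0.92, 0.001], [-0.001, 0.001, -1.0]]
wrist_force: [-1.0, 0.1, 0.4]
gripper_width: 0.629
gripper_force: 0.0
```

Call:
servo_tool --pt "0 0 0 0 12" --pt "0 0 0 0 12" --pt "0 0 0 0 12" --pt "0 0 0 0 12" --pt "0 0 0 0 12"

```text
time_s: 18.88
tcp_pos: [0.4256, 0.2554, 0.0472]
ee_rot: [[-0.92, -0.392, -0.0], [-0.392, 0.92, -0.0], [0.0, -0.0, -1.0]]
wrist_force: [0.6, -0.2, -1.0]
gripper_width: 0.251
gripper_force: 0.0
```

Call:
servo_tool --pt "0 0 0 0 12" --pt "0 0 0 0 12" --pt "0 0 0 0 12" --pt "0 0 0 0 12" --pt "0 0 0.2 0 12"

```text
time_s: 19.3
tcp_pos: [0.425, 0.2548, 0.0525]
ee_rot: [[-0.92, -0.392, -0.002], [-0.392, 0.92, -0.002], [0.002, -0.001, -1.0]]
wrist_force: [0.1, -0.3, 0.3]
gripper_width: 0.22
gripper_force: 29.9
```

Call:
servo_tool --pt "0 0 1.3 0 12" --pt "0 0 2.6 0 12" --pt "0 0 3.9 0 12" --pt "0 0 5.2 0 12" --pt "0 0 6.5 0 12"

```text
time_s: 19.72
tcp_pos: [0.4252, 0.255, 0.2509]
ee_rot: [[-0.92, -0.392, 0.0], [-0.392, 0.92, 0.001], [-0.001, 0.0, -1.0]]
wrist_force: [1.1, 0.1, -0.2]
gripper_width: 0.224
gripper_force: 29.9
```

Call:
servo_tool --pt "0.6 -1.0 0.5 0 12" --pt "1.25 -2.0 0.7 0 12" --pt "1.9 -3.05 0.7 0 12" --pt "2.5 -4.1 0.7 0 12" --pt "3.2 -5.2 0.7 0 12"

```text
time_s: 20.13
tcp_pos: [0.5217, 0.098, 0.2702]
ee_rot: [[-0.92, -0.393, 0.001], [-0.393, 0.92, 0.001], [-0.001, 0.0, -1.0]]
wrist_force: [-0.3, 1.3, -0.8]
gripper_width: 0.223
gripper_force: 29.9
```

Call:
servo_tool --pt "0.7 -1.1 0 0 12" --pt "1.4 -2.2 0 0 12" --pt "2.1 -3.3 0 0 12" --pt "2.8 -4.4 0 0 12" --pt "3.5 -5.5 0 0 12"

```text
time_s: 20.55
tcp_pos: [0.6271, -0.0675, 0.2697]
ee_rot: [[-0.92, -0.392, 0.0], [-0.392, 0.92, 0.0], [-0.0, 0.0, -1.0]]
wrist_force: [0.3, 1.1, -0.2]
gripper_width: 0.222
gripper_force: 29.9
```

Call:
servo_tool --pt "0.75 -1.3 0 0 12" --pt "0.75 -1.3 -0.5 0 12" --pt "0.75 -1.3 -1.3 0 12" --pt "0.75 -1.3 -2.1 0 12" --pt "0.75 -1.3 -2.1 0 12"

```text
time_s: 20.97
tcp_pos: [0.6459, -0.1047, 0.2006]
ee_rot: [[-0.921, -0.39, -0.011], [-0.39, 0.921, 0.001], [0.01, 0.006, -1.0]]
wrist_force: [-0.5, 0.2, -1.1]
gripper_width: 0.216
gripper_force: 29.9
```

Call:
servo_tool --pt "0 0 0 0 12" --pt "0 0 0 0 12" --pt "0 0 0 0 12" --pt "0 0 0 0 12" --pt "0 0 0 0 12"

```text
time_s: 21.38
tcp_pos: [0.6496, -0.1043, 0.2078]
ee_rot: [[-0.92, -0.392, 0.003], [-0.392, 0.92, 0.0], [-0.002, -0.001, -1.0]]
wrist_force: [0.7, -0.6, -0.4]
gripper_width: 0.221
gripper_force: 29.9
```

Call:
servo_tool --pt "0 0 -0.4 0 12" --pt "0 0 -0.8 0 12" --pt "0 0 -1.0 0 12" --pt "0 0 -1.1 0 12" --pt "0 0 -1.2 0 12"

```text
time_s: 21.8
tcp_pos: [0.6493, -0.1046, 0.1705]
ee_rot: [[-0.92, -0.392, 0.0], [-0.392, 0.92, -0.0], [-0.0, -0.0, -1.0]]
wrist_force: [0.9, 0.4, -0.4]
gripper_width: 0.218
gripper_force: 29.9
```

Call:
servo_tool --pt "0 0 -0.15 0 12" --pt "0 0 -0.3 0 12" --pt "0 0 -0.45 0 12" --pt "0 0 -0.6 0 12" --pt "0 0 -0.68 0 12"

```text
time_s: 22.22
tcp_pos: [0.6488, -0.1046, 0.1491]
ee_rot: [[-0.92, -0.392, -0.001], [-0.392, 0.92, 0.0], [0.001, 0.0, -1.0]]
wrist_force: [0.3, 0.1, -0.5]
gripper_width: 0.218
gripper_force: 29.9
```

Call:
servo_tool --pt "0 0 -0.03 0 12" --pt "0 0 -0.06 0 12" --pt "0 0 -0.08 0 12" --pt "0 0 -0.08 0 12" --pt "0 0 -0.08 0 12"

```text
time_s: 22.63
tcp_pos: [0.6494, -0.1046, 0.1484]
ee_rot: [[-0.92, -0.392, 0.001], [-0.392, 0.92, -0.0], [-0.001, -0.001, -1.0]]
wrist_force: [-2.1, 1.3, 4.9]
gripper_width: 0.219
gripper_force: 29.9
```

Seated, with 4.9 N at z 0.148. Now release, back off and check.

Call:
servo_tool --pt "0 0 0.03 0 55" --pt "0 0 0.03 0 55" --pt "0 0 0.03 0 55" --pt "0 0 0.03 0 55" --pt "0 0 0.03 0 55"

```text
time_s: 23.05
tcp_pos: [0.649, -0.1046, 0.1478]
ee_rot: [[-0.92, -0.392, -0.001], [-0.392, 0.92, 0.0], [0.001, 0.0, -1.0]]
wrist_force: [0.1, 0.3, -0.5]
gripper_width: 0.511
gripper_force: 0.0
```

Call:
servo_tool --pt "0 0 0.3 0 60" --pt "0 0 1.1 0 60" --pt "0 0 2.2 0 60" --pt "0 0 3.3 0 60" --pt "0 0 4 0 60"

```text
time_s: 23.47
tcp_pos: [0.6501, -0.1049, 0.2731]
ee_rot: [[-0.92, -0.392, 0.006], [-0.392, 0.92, -0.001], [-0.005, -0.003, -1.0]]
wrist_force: [0.0, -0.2, 0.7]
gripper_width: 0.682
gripper_force: 0.0
```

Call:
servo_tool --pt "1.1 0.6 0 0 60" --pt "2.3 1.2 0 0 60" --pt "2.3 1.2 0 0 60" --pt "2.3 1.2 0 0 60" --pt "2.3 1.2 0 0 60"

```text
time_s: 23.88
tcp_pos: [0.7179, -0.0686, 0.2679]
ee_rot: [[-0.92, -0.392, -0.001], [-0.392, 0.92, -0.0], [0.001, 0.0, -1.0]]
wrist_force: [-1.3, -0.2, -0.0]
gripper_width: 0.689
gripper_force: 0.0
```

Run:
```python
from h import *
a=save('wrist','w8.png'); c=save('scene','s8.png'); print(r.sense()['tcp_pos'])
p=cv2.resize(cv2.imread('pics/s8.png')[65:255,180:340],None,fx=2.4,fy=2.4,interpolation=cv2.INTER_CUBIC)
q=cv2.resize(cv2.imread('pics/w8.png')[:300],(400,188))
cv2.imwrite('pics/f.png',np.hstack([p,np.vstack([q,np.zeros((p.shape[0]-188,400,3),np.uint8)])]))
```

```text
[ 0.71747869 -0.0690996   0.2692492 ]
```

View pics/f.png

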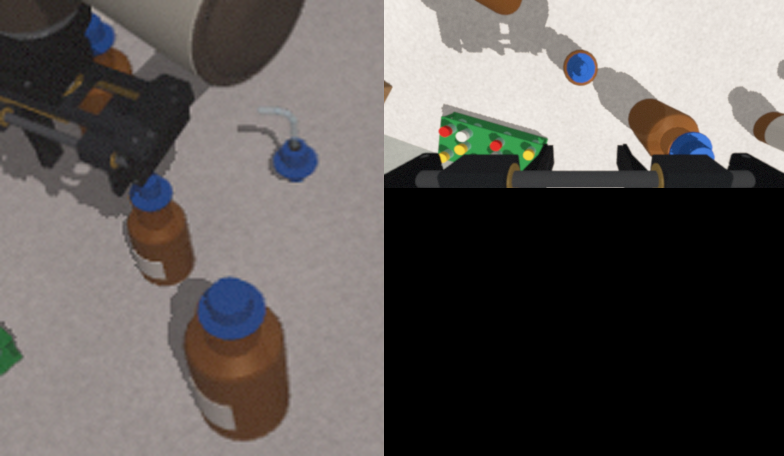

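All three bottles are closed: the large stopper's flange lies flat at (232,305) in the crop, the small one's at (151,193), and the medium shows at (98,35). The tube stopper at (295,160) hasn't moved.

```bash
python3 -c "
from station import r
print(r.finish_job())"
```

```text
the job is handed in; nothing more can be done
None
```

I closed the large, medium and small bottles, each with its own solid blue stopper, released them, and handed the job in at about 24 s of the 96 s allowed; the hand-in returned no verdict.

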